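# Unplug the bench air outlet and store the plug in the grid box

### The job

Free the bench air outlet: press its sprung sleeve fully down by the collar, draw the blanking plug up out of the coupling and let the sleeve snap back up. Then find the one empty cell of the small fittings box and lower the plug into it, tail first, right down to the cell's floor before letting go; do not drop it in.

Things in the scene. Friction and masses are not known exactly. Their poses are not given: they have to be found in the camera images.
- outlet: Bench air outlet, fixed: aluminium foot 90 x 80 x 12 mm, brass body with inlet stub on the +x side, steel quick coupling upright on the foot's centre. Origin: centre of the underside; coupling axis = z (up). The coupling's mouth, hidden in the sleeve, is 76 mm up, 25 mm across.
- sleeve (a joint): Downward travel of the sprung sleeve, m: 0 up (plug locked), 0.008 fully down; 4 N to start, 8 N at the bottom. 6 mm or more down, the plug is free; once the plug is lifted 2 mm the sleeve may rise with it, is held about 3 mm down by the plug's tail, and snaps up when that is out.
- collar_top (a point): Centre of the top of the sleeve's flat press collar, moves with it: ring 62 mm across, hole 27 mm, 6 mm thick; top 86 mm above the outlet's underside, 78 mm when pressed. One hand can work it: half-open fingers astride the plug push the collar down with their tips, then close on the plug and lift.
- plug: Loose round plug, about 80 g, 72 mm long, upright in the coupling. Origin: centre of its lower end, at first 46 mm above the outlet's underside; z up its axis. 0-30 mm: steel tail, diameter 13 mm, grooved; 30-72 mm: ribbed grey grip, diameter 20 mm, standing 32 mm above the collar (40 when pressed). Clear of the coupling when raised 45 mm.
- grid_box: Grey fittings box, fixed, 56 x 56 x 29 mm; origin: centre of the underside, z up. 2 x 2 cells 22 mm wide, centres x, y = +-13 mm; walls and floor 4 mm thick. Three cells hold a brass fitting (18 mm wide and high, top 7 mm under the rim, not tracked); a different one is empty each time: look in or feel (the plug stops 18 mm higher on a fitting).
There are look-alikes about, which are no part of the job. What is shaped like the plug but yellow is not meant. There is more than one size of the outlet; the job needs the larger.

How it is judged:
On the way, in this order (a step that is already met when the one before it is completed fails the run):
1. the sleeve is pressed down (6 mm or more) while the plug is still home in the coupling (value of joint sleeve above 0.006 m and z of plug in the frame of outlet below 0.049 m and horizontal distance between plug and outlet below 0.006 m), for 0.05 s.
2. the plug is right out of the coupling and the sleeve has snapped back up (value of joint sleeve below 0.0015 m and (z of plug in the frame of outlet above 0.088 m or horizontal distance between plug and outlet above 0.05 m)), for 0.1 s.
3. the plug is lowered, still held by the fingers, to within 9 mm of the floor of the empty cell (x of plug in the frame of grid_box between -0.026 and 0.026 m and y of plug in the frame of grid_box between -0.026 and 0.026 m and z of plug in the frame of grid_box below 0.013 m and contact force between plug and the fingers above 0.5 N), for 0.05 s.
At the end, for the whole second after the job is handed in: The plug stands tail down in the empty cell of the fittings box, its lower end on the cell's floor (under 11 mm above the box's underside), leaning less than 0.6 rad, at rest; the outlet's sleeve is fully up again (within 1.5 mm) (x of plug in the frame of grid_box between -0.026 and 0.026 m and y of plug in the frame of grid_box between -0.026 and 0.026 m and z of plug in the frame of grid_box between 0 and 0.011 m and angle between plug's own z axis and vertical below 0.6 rad and linear speed of plug below 0.02 m/s and value of joint sleeve below 0.0015 m); the robot touches nothing.
It also fails if it takes over 51 s, if anything falls off the work surface, if the arm or the gripper's body presses on something with over 40 N, if the wrist force passes 120 N, or if a joint passes its speed limit or range.

### The arm

A 6-joint arm with a two-finger parallel gripper is mounted at the origin on a cart in front of the work surface, level with it; the furniture and walls round the work are solid. World frame = base frame: x ahead of the robot, y to its left, z up, the work surface at z = 0. Lengths are in m, angles in rad, forces in N, time in s.
With the tool pointing down it reaches from about 0.275 to 0.75 m from the base axis. Payload 10.2 kg.
Tool frame: the origin (TCP) lies on the mounting face of the last link; the fingertips stand 166 mm ahead of it and the grasp point (between the pads) lies 147 mm ahead of it (hold_point_z is the z of the grasp point in the tool frame, in m); z points along the fingers, y is the line along which they close (so a half turn about z gives the same grasp; the last joint's range is limited). The gripper opens to 88 mm and grips with 3 to 60 N. Pads are 18 mm wide; open, the fingers measure 123 mm over their backs; the gripper's body (75 mm by 187 mm) begins 45 mm behind the grasp point.
Start: joints at [0.912, 0.313, 1.498, -0, 1.331, -0.223], TCP at [0.222, 0.476, 0.405] pointing down, gripper open.
Joint ranges: [-2.94, 2.94], [-0.97, 2.17], [0.19, 2.56], [-1.23, 4.37], [0.02, 3.11], [-2.88, 2.88]. Speed limits (rad/s): [2.39, 2.39, 3.01, 3.14, 3.14, 3.14].

### API

Orientations are given as a rotation vector (axis times angle).
In Python, from cell import state, camera, camera_model, hand_in, hold_point_z gives the robot as it stands. The module is installed in compiled form; this text tells all that it offers.
- The arm moves only by the tool drive_tool, never from a script. Its argument "motion" is one flat list of numbers, 7 for each row, row after row: the turn, a rotation vector about the tool's x, y, z in rad, then the shift along the tool's x, y, z in m, then the closure, from -1 (fully open) to 1 (shut). A call has 1 to 20 rows; each row is the pose to reach, as a shift and turn from the pose commanded when the call began, along the tool's axes at that moment; what a row does not reach only later rows make up. A row lasts 1/12 s, in which the tool goes at most 41.7 mm and 7.16 degrees, less where a joint would pass 70% of its speed; a pose out of reach is approached as far as the arm can. A call with a gripper value outside its range is refused whole. The fingers move at their own pace and stop on an object; the grip force is fixed at half the most. Time passes only in rows, so rows that repeat a pose let the fingers close. It gives the time, the measured TCP pose, the force, the opening and the grip force at its end, in the units of the state.
- state(): the state, without advancing time (a new reading comes with each control period).
- camera(name): name is "scene" or "top"; returns the picture (420x560x3 uint8, red, green, blue); there is no depth.
- camera_model(name): a dict with "fx", "fy", "cx", "cy" (pixels), "position" and "attitude" of the camera in the world. Camera axes: x right, y up, looking along -z (the intrinsics and any distortion apply to the point x, -y, -z); pixel columns grow to the right and rows downward; lengths in m; the calibration is good to about 2 mm. A picture is of the moment at which its call begins. camera_model takes no time and is no camera call.
- hand_in(): hands the job in; it is judged then, once.
The state is a dict: "clock": time; "qpos": joint angles; "qd": joint speeds; "tau": joint torques, N m; "tcp_pos": TCP position; "ee_rot": TCP orientation; "force": force on the tool from outside, world axes, zero at the start; "wrist_torque": the same for the moment, N m; "opening": opening from 0.0 (shut) to 1.0 (fully open); "grasp_force": force on a finger pad.
Only numpy, scipy, OpenCV 4.12 (cv2) and the standard library are available. Lean on these libraries where they do the work, as an engineer would, in place of code of your own. Each camera call takes 0.05 s, during which the arm holds its last target. There are 200 camera calls.

## Working session

There is one attempt and no reset: what is moved stays moved. The work goes in short steps, Python scripts to look and compute and a tool call to move; the robot and the scene stay as the last step left them, time stands still between calls to the robot, and variables do not carry over. Pictures are saved under pics/ and viewed, at most 10 in all, crops included, and the job is handed in when it is done.

Besides the shell and the picture viewer there is one more tool, called after "Call:" in YAML: its name, and indented under it one key for each argument. drive_tool: Moves the arm, as the interface text tells. Its arguments: {"type":"object","properties":{"motion":{"type":"array","items":{"type":"number"}}},"required":["motion"]}

```bash
mkdir -p pics; python3 - <<'E'
from cell import *
import cv2
for n in("scene","top"):
    cv2.imwrite(f"pics/{n}0.png",cv2.cvtColor(camera(n),cv2.COLOR_RGB2BGR)); print(n,camera_model(n))
print(state(),hold_point_z)
E
```

```text
scene {'fx': 540.7009627350869, 'fy': 540.7009627350869, 'cx': 276.45684078409374, 'cy': 216.87038656952143, 'position': array([ 0.01092032, -0.39474129,  0.58176645]), 'attitude': array([ 0.90024773, -0.39316848, -0.74387058])}
top {'fx': 504.27969060225155, 'fy': 504.27969060225155, 'cx': 279.80677044080534, 'cy': 216.70626514971363, 'position': array([0.36028247, 0.09305603, 0.98894749]), 'attitude': array([ 0.12326993, -0.14853247, -1.5491106 ])}
{'clock': 0.1, 'qpos': array([ 9.11593052e-01,  3.13407919e-01,  1.49835365e+00,  7.74168219e-06,
        1.33097121e+00, -2.23434644e-01]), 'qd': array([-5.54548649e-05, -2.03103260e-03, -2.55637032e-03, -1.90258708e-03,
        8.99009364e-04,  3.21936301e-04]), 'tau': array([ 2.23756892e-03, -4.02805960e+01, -2.52644205e+01,  6.95116469e-02,
        3.42566532e-02, -7.44647923e-05]), 'tcp_pos': array([0.22161665, 0.47590256, 0.40421389]), 'ee_rot': array([-6.78996630e-01, -3.06683274e+00,  1.61402611e-03]), 'force': array([-0.48393553,  0.35356032,  0.43050211]), 'wrist_torque': array([-0.04177316, -0.03386653, -0.02359464]), 'grasp_force': 0.0, 'opening': 0.9976257564376859} 0.1473
```

View pics/scene0.png

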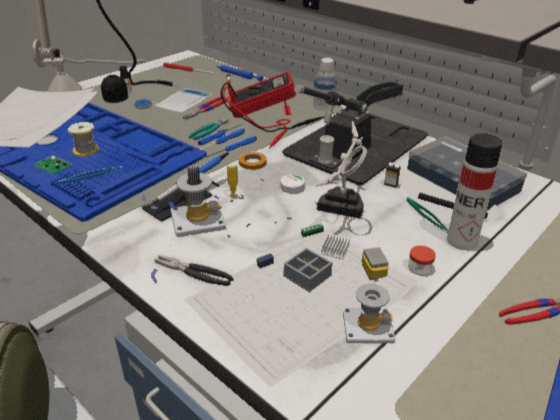

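View pics/top0.png

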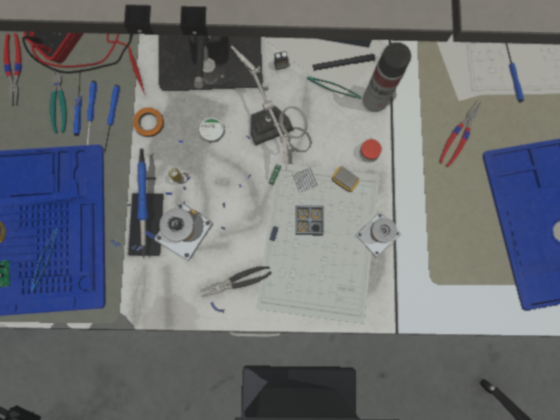

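The scene view shows the large outlet with the grey plug at about (195,190), the yellow decoy at (232,180), the box at (308,268) and the small outlet at (370,310). In the top view the outlet is at (178,225), the box at (309,220) and the small outlet at (381,232). I'll zoom in on the outlet and the box.

```bash
cat > h.py <<'E'
import numpy as np, cv2
from cell import *
from scipy.spatial.transform import Rotation as R
def ray(n,px):
    m=camera_model(n); d=np.array([(px[0]-m['cx'])/m['fx'],-(px[1]-m['cy'])/m['fy'],-1.])
    return m['position'],R.from_rotvec(m['attitude']).apply(d)
def onz(n,px,z):
    p,d=ray(n,px); return p+d*(z-p[2])/d[2]
def proj(n,P):
    m=camera_model(n); c=R.from_rotvec(m['attitude']).inv().apply(np.array(P)-m['position'])
    return m['cx']-m['fx']*c[0]/c[2], m['cy']+m['fy']*c[1]/c[2]
E
python3 - <<'E'
from h import *
t=cv2.imread("pics/top0.png"); s=cv2.imread("pics/scene0.png")
f=lambda im,x,y,w,h,k:cv2.resize(im[y:y+h,x:x+w],None,fx=k,fy=k,interpolation=cv2.INTER_CUBIC)
a=f(t,145,195,70,70,5);b=f(t,285,195,50,50,7); c=f(s,160,160,70,80,350/70); d=f(s,280,240,56,50,350/56)
o=np.zeros((600,800,3),np.uint8)
a=cv2.resize(a,(300,300));b=cv2.resize(b,(300,300));c=cv2.resize(c,(262,300));d=cv2.resize(d,(336,300))
o[:300,:300]=a;o[:300,300:600]=b;o[300:,:262]=c;o[300:,300:636]=d
cv2.imwrite("pics/crop.png",o)
for n,px,z in (("top",(178,225),.118),("scene",(193,170),.118),("top",(309.5,220.5),.029),("scene",(308,263),.029)): print(n,onz(n,px,z))
E
```

```text
top [0.4950106  0.25734705 0.118     ]
scene [0.49253114 0.25378681 0.118     ]
top [0.52229898 0.02138944 0.029     ]
scene [0.52551502 0.02012519 0.029     ]
```

View pics/crop.png

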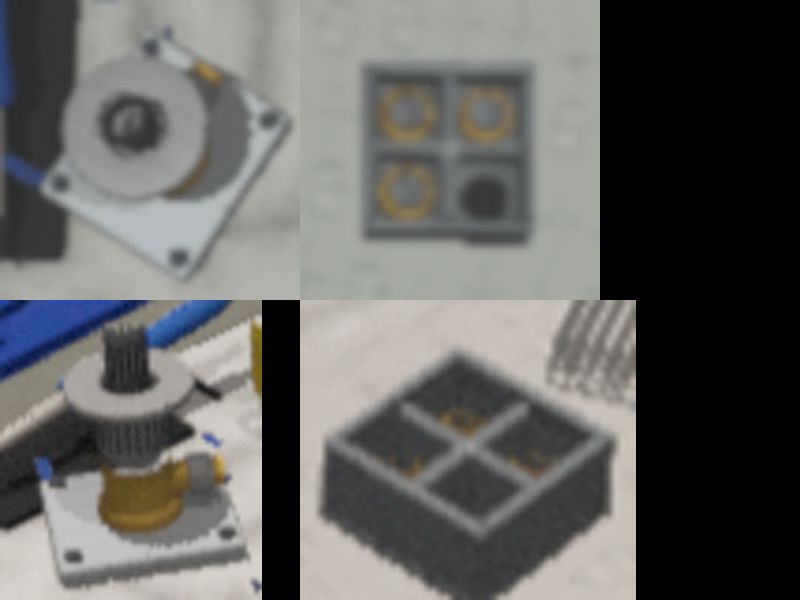

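The crop shows the empty cell at the lower right in the top view, crop (489,190). That is the nearest cell in the scene view, so the two views agree. The collar centre is at crop (136,125) and the plug top at (132,122). In the scene crop the plug top is at (125,328) and the collar at (130,382).

```bash
python3 - <<'E'
from h import *
for l,n,px,z in (("collar","top",(176.7,224.2),.086),("plug","top",(175.8,223.5),.118),("plug","scene",(193.4,167.5),.118),("collar","scene",(194.7,181.9),.086),
 ("box","top",(309.5,220.2),.029),("box","scene",(307.8,265),.029),("cell","top",(316.5,226.7),.029),("cell","scene",(310,271.7),.029),
 ("corner","top",(345.2-0,205.5),.0),
 ("A","top",(295.2,206),.029),("B","top",(323.8,206),.029),("C","scene",(306.5,249),.029),("D","scene",(332,263.2),.029),("E","scene",(310,278.7),.029),("F","scene",(285,263),.029)): print(l,n,onz(n,px,z))
r=R.from_rotvec(state()['ee_rot']).as_matrix();print(r.round(3))
E
```

```text
collar top [0.50137915 0.2657978  0.086     ]
plug top [0.49758412 0.26130209 0.118     ]
plug scene [0.49840274 0.25989302 0.118     ]
collar scene [0.50151474 0.26423621 0.086     ]
box top [0.52288683 0.0213928  0.029     ]
box scene [0.52158807 0.01715314 0.029     ]
cell top [0.51042883 0.00780553 0.029     ]
cell scene [0.51179202 0.00418384 0.029     ]
corner top [ 0.55901572 -0.05220651  0.        ]
A top [0.55031498 0.04933943 0.029     ]
B top [ 0.55139056 -0.00626231  0.029     ]
C scene [0.55076813 0.04515955 0.029     ]
D scene [ 0.55156645 -0.00759819  0.029     ]
E scene [ 0.49943371 -0.00641488  0.029     ]
F scene [0.50020206 0.04637504 0.029     ]
[[-0.907  0.422 -0.001]
 [ 0.422  0.907 -0.001]
 [ 0.    -0.001 -1.   ]]
```

```bash
python3 - <<'E'
from h import *
print("foot",onz("top",(183.9,231),.012), [onz("top",(145+x/4.286,195+y/4.286),.012).round(4) for x,y in((150,32),(292,122),(185,278),(40,185))])
s=state();Rt=R.from_rotvec(s['ee_rot'])
for x,y in((.499,.262),(.5115,.0065)):
    print("move to above, tool axes:",Rt.inv().apply(np.array([x,y,.13+.166])-s['tcp_pos']).round(4), "dist from base",np.hypot(x,y))
for p,q in (((175.8,223.5),(193.4,167.5)),((176.7,224.2),(194.7,181.9))):
    A=[];b=[]
    for n,px in(("top",p),("scene",q)):
        o,d=ray(n,px);d/=np.linalg.norm(d);M=np.eye(3)-np.outer(d,d);A.append(M);b.append(M@o)
    print(np.linalg.lstsq(np.vstack(A),np.hstack(b),rcond=None)[0])
E
```

```text
foot [0.4997823 0.2652746 0.012    ] [array([0.5564, 0.2757, 0.012 ]), array([0.5157, 0.209 , 0.012 ]), array([0.4436, 0.2543, 0.012 ]), array([0.4847, 0.3219, 0.012 ])]
move to above, tool axes: [-0.3418 -0.0767  0.1082] dist from base 0.5636000354861593
move to above, tool axes: [-0.461  -0.3031  0.1084] dist from base 0.5115412984305372
[0.49825775 0.2609483  0.11755556]
[0.50192858 0.26565603 0.08515444]
```

Call:
drive_tool:
  motion: [0,0,0,-0.342,-0.075,0,0.12,0,0,0,-0.342,-0.075,0,0.12,0,0,0,-0.342,-0.075,0,0.12,0,0,0,-0.342,-0.075,0,0.12,0,0,0,-0.342,-0.075,0,0.12,0,0,0,-0.342,-0.075,0,0.12,0,0,0,-0.342,-0.075,0,0.12,0,0,0,-0.342,-0.075,0,0.12,0,0,0,-0.342,-0.075,0,0.12,0,0,0,-0.342,-0.075,0.04,0.12,0,0,0,-0.342,-0.075,0.065,0.12,0,0,0,-0.342,-0.075,0.088,0.12,0,0,0,-0.342,-0.075,0.088,0.12,0,0,0,-0.342,-0.075,0.088,0.12,0,0,0,-0.342,-0.075,0.088,0.12]

```text
clock: 1.35
tcp_pos: [0.5001, 0.2639, 0.3183]
ee_rot: [0.678, 3.066, 0.002]
force: [-0.5, 0.2, 1.2]
opening: 0.439
grasp_force: 0.0
```

```bash
python3 - <<'E'
from h import *
a,b=[cv2.cvtColor(camera(n),cv2.COLOR_RGB2BGR) for n in("scene","top")]
s=state();r=R.from_rotvec(s['ee_rot']).as_matrix();print(s['clock'],s['tcp_pos'],r.round(3).tolist(),s['opening'],s['force'])
tip=s['tcp_pos']+r[:,2]*.166;print(tip,proj("scene",tip),proj("scene",(.5,.2635,.118)))
f=lambda im,x,y:cv2.resize(im[y:y+130,x:x+100],(400,520),interpolation=cv2.INTER_CUBIC)
cv2.imwrite("pics/c1.png",np.hstack([f(a,145,120),f(b,130,150)]))
E
```

```text
1.45 [0.50013697 0.26384067 0.31844623] [[-0.907, 0.422, 0.003], [0.422, 0.907, 0.001], [-0.002, 0.002, -1.0]] 0.441435190572129 [-1.21336264 -0.45802425  1.02606386]
[0.50059468 0.26396971 0.15244691] (np.float64(191.18461206377958), np.float64(148.3290757139477)) (np.float64(192.78245252487343), np.float64(166.43114428707818))
```

View pics/c1.png

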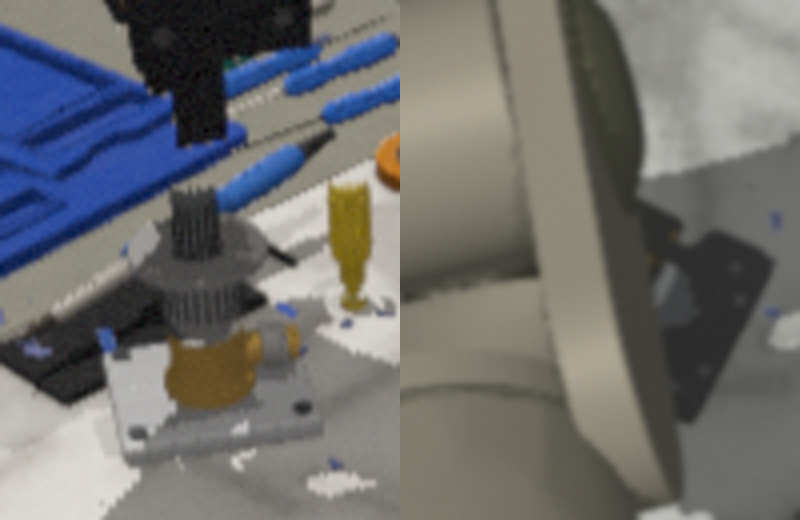

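The fingers are seen end-on above the plug. The near fingertip's bottom is at crop (201,145), which is px (195.2,156), and the plug top is at crop (195,190). I'll compare with the projected fingertip to get a relative correction.

```bash
python3 - <<'E'
from h import *
tip=np.array([.5006,.2640,.1524]);y=np.array([.422,.907,0])
for d in(.0194,.028,.037): print(d,proj("scene",tip-y*d))
for c in((.5,.264),(.4985,.261),(.502,.265)): print(c,proj("scene",(*c,.118)),proj("scene",(*c,.086)))
E
```

```text
0.0194 (np.float64(194.08168342375998), np.float64(153.52889405762664))
0.028 (np.float64(195.3997798779723), np.float64(155.8811495067824))
0.037 (np.float64(196.80014474199209), np.float64(158.38021994405585))
(0.5, 0.264) (np.float64(192.59635501473767), np.float64(166.32973719860362)) (np.float64(194.11217563615236), np.float64(182.27406031740625))
(0.4985, 0.261) (np.float64(193.03078656331434), np.float64(167.2537114662235)) (np.float64(194.54226227871504), np.float64(183.22351633924325))
(0.502, 0.265) (np.float64(193.1339534163577), np.float64(165.71061982282816)) (np.float64(194.6365229692775), np.float64(181.6375039394241))
```

Call:
drive_tool:
  motion: [0,0,0,0,0,0.03,0.12,0,0,0,0,0,0.055,0.12,0,0,0,0,0,0.06,0.12,0,0,0,0,0,0.064,0.12,0,0,0,0,0,0.067,0.12,0,0,0,0,0,0.07,0.12,0,0,0,0,0,0.072,0.12,0,0,0,0,0,0.072,0.12,0,0,0,0,0,0.072,0.12]

```text
clock: 2.2
tcp_pos: [0.5002, 0.2637, 0.2462]
ee_rot: [0.679, 3.066, 0.001]
force: [-3.8, -1.6, 7.5]
opening: 0.444
grasp_force: 3.2
```

Call:
drive_tool:
  motion: [0,0,0,0,0,0.002,0.12,0,0,0,0,0,0.003,0.12,0,0,0,0,0,0.003,0.12,0,0,0,0,0,0.003,0.12]

```text
clock: 2.53
tcp_pos: [0.5002, 0.2637, 0.2444]
ee_rot: [0.678, 3.065, 0.002]
force: [-6.6, -2.5, 15.9]
opening: 0.44
grasp_force: 8.0
```

Call:
drive_tool:
  motion: [0,0,0,0,0,0,0.4,0,0,0,0,0,0,0.6,0,0,0,0,0,0,1,0,0,0,0,0,0,1,0,0,0,0,0,0,1,0,0,0,0,0,0,1,0,0,0,0,0,0,1]

```text
clock: 3.12
tcp_pos: [0.5011, 0.2643, 0.2449]
ee_rot: [0.678, 3.061, 0.008]
force: [1.2, 3.3, 11.2]
opening: 0.213
grasp_force: 31.1
```

Call:
drive_tool:
  motion: [0,0,0,0,0,-0.005,1,0,0,0,0,0,-0.01,1,0,0,0,0,0,-0.02,1,0,0,0,0,0,-0.03,1,0,0,0,0,0,-0.04,1,0,0,0,0,0,-0.05,1,0,0,0,0,0,-0.065,1,0,0,0,0,0,-0.08,1,0,0,0,0,0,-0.08,1,0,0,0,0,0,-0.08,1,0,0,0,0,0,-0.08,1]

```text
clock: 4.03
tcp_pos: [0.4998, 0.2635, 0.3211]
ee_rot: [-0.679, -3.066, 0.001]
force: [-0.5, -0.2, -0.8]
opening: 0.218
grasp_force: 30.0
```

```bash
python3 - <<'E'
from h import *
a=cv2.cvtColor(camera("scene"),cv2.COLOR_RGB2BGR)
s=state();r=R.from_rotvec(s['ee_rot']);print(s['tcp_pos'],s['force'],s['opening'],s['grasp_force'])
print(r.as_matrix().round(4).tolist())
print(r.inv().apply(np.array([.5115,.0065,s['tcp_pos'][2]])-s['tcp_pos']))
cv2.imwrite("pics/c2.png",cv2.resize(a[90:250,130:290],None,fx=3.5,fy=3.5,interpolation=cv2.INTER_CUBIC))
E
```

```text
[0.49985134 0.26348966 0.32086963] [ 0.14426146  0.3982429  -1.5476448 ] 0.2172837688907505 29.999558195122518
[[-0.9065, 0.4222, -0.0014], [0.4222, 0.9065, -0.0005], [0.001, -0.001, -1.0]]
[-1.19050855e-01 -2.28048810e-01  1.03436746e-04]
```

View pics/c2.png

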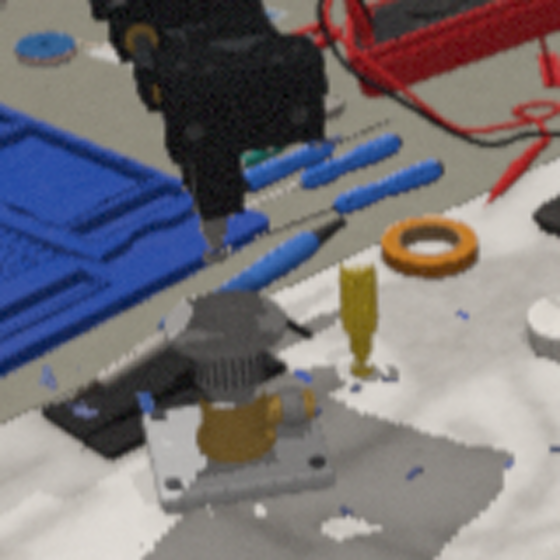

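Call:
drive_tool:
  motion: [0,0,0,-0.118,-0.228,0,1,0,0,0,-0.118,-0.228,0,1,0,0,0,-0.118,-0.228,0,1,0,0,0,-0.118,-0.228,0,1,0,0,0,-0.118,-0.228,0,1,0,0,0,-0.118,-0.228,0,1,0,0,0,-0.118,-0.228,0,1,0,0,0,-0.118,-0.228,0.02,1,0,0,0,-0.118,-0.228,0.05,1,0,0,0,-0.118,-0.228,0.08,1,0,0,0,-0.118,-0.228,0.08,1,0,0,0,-0.118,-0.228,0.08,1,0,0,0,-0.118,-0.228,0.08,1]

```text
clock: 5.17
tcp_pos: [0.5112, 0.0072, 0.243]
ee_rot: [0.678, 3.066, 0.0]
force: [0.4, 0.1, -0.1]
opening: 0.212
grasp_force: 30.0
```

```bash
python3 - <<'E'
from h import *
a=cv2.cvtColor(camera("scene"),cv2.COLOR_RGB2BGR)
s=state();r=R.from_rotvec(s['ee_rot']);tip=s['tcp_pos']+r.as_matrix()[:,2]*.166;print(s['clock'],s['tcp_pos'],tip,s['force'],s['opening'],s['grasp_force'])
k=6
q=lambda P:((np.array(proj("scene",P))-(260,200))*k).round()
print(q(tip),q(tip-[0,0,.032]),[q((.5105+i*.011,.0065+j*.011,.029)) for i,j in((-1,-1),(1,-1),(1,1),(-1,1))])
o=cv2.resize(a[200:300,260:360],None,fx=k,fy=k,interpolation=cv2.INTER_CUBIC)
o2=cv2.cvtColor(camera("top"),cv2.COLOR_RGB2BGR)[170:270,280:310+0]
cv2.imwrite("pics/c3.png",np.hstack([o,cv2.resize(o2,(180,600))]))
E
```

```text
5.2167 [0.51121153 0.00719866 0.24330437] [0.51161417 0.00711425 0.07730487] [ 0.5929896  -1.06062168 -1.60651964] 0.21737814641843423 29.9996065342566
[299. 279.] [294. 377.] [array([294., 469.]), array([350., 428.]), array([286., 390.]), array([230., 429.])]
```

View pics/c3.png

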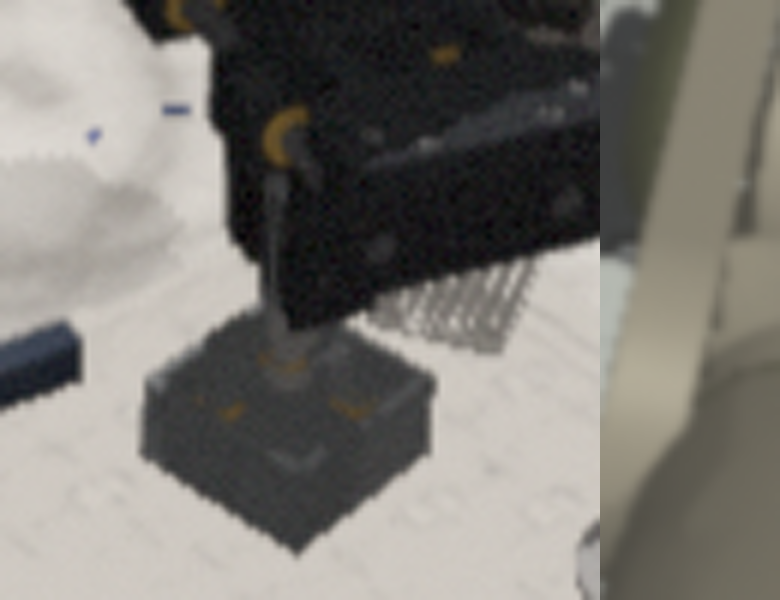

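The tail end is at crop (290,382), close to the predicted (294,377). It sits over the near, empty cell, whose centre is at about (296,430) at rim height. I'll apply a 1–2 mm correction and lower it.

Call:
drive_tool:
  motion: [0,0,0,-0.001,-0.0015,0,1,0,0,0,-0.001,-0.0015,0.01,1,0,0,0,-0.001,-0.0015,0.015,1,0,0,0,-0.001,-0.0015,0.02,1,0,0,0,-0.001,-0.0015,0.024,1,0,0,0,-0.001,-0.0015,0.028,1,0,0,0,-0.001,-0.0015,0.03,1,0,0,0,-0.001,-0.0015,0.03,1]

```text
clock: 5.93
tcp_pos: [0.5109, 0.0053, 0.2112]
ee_rot: [-0.679, -3.066, -0.0]
force: [-0.3, 0.7, -1.0]
opening: 0.22
grasp_force: 30.0
```

Call:
drive_tool:
  motion: [0,0,0,0,0,0.003,1,0,0,0,0,0,0.006,1,0,0,0,0,0,0.008,1,0,0,0,0,0,0.009,1,0,0,0,0,0,0.009,1,0,0,0,0,0,0.009,1]

```text
clock: 6.43
tcp_pos: [0.511, 0.0053, 0.2028]
ee_rot: [0.679, 3.067, -0.0]
force: [0.5, -0.1, 0.3]
opening: 0.22
grasp_force: 30.0
```

Tail end is at about 5 mm; I'll feel for the floor.

Call:
drive_tool:
  motion: [0,0,0,0,0,0.001,1,0,0,0,0,0,0.002,1,0,0,0,0,0,0.002,1,0,0,0,0,0,0.002,1]

```text
clock: 6.77
tcp_pos: [0.5115, 0.0052, 0.2024]
ee_rot: [0.678, 3.065, -0.0]
force: [-3.4, 0.3, 16.7]
opening: 0.217
grasp_force: 30.0
```

The floor is felt at the expected height. I'll ease off, open and rise.

Call:
drive_tool:
  motion: [0,0,0,0,0,-0.0015,1,0,0,0,0,0,-0.0015,1,0,0,0,0,0,-0.0015,0.4,0,0,0,0,0,-0.0015,0,0,0,0,0,0,-0.0015,-0.2,0,0,0,0,0,-0.0015,-0.2,0,0,0,0,0,-0.0015,-0.2,0,0,0,0,0,-0.02,-0.2,0,0,0,0,0,-0.05,-0.2,0,0,0,0,0,-0.09,-0.2,0,0,0,0,0,-0.12,-0.2,0,0,0,0.06,0.08,-0.15,-0.2,0,0,0,0.12,0.16,-0.15,-0.2,0,0,0,0.12,0.16,-0.15,-0.2,0,0,0,0.12,0.16,-0.15,-0.2,0,0,0,0.12,0.16,-0.15,-0.2,0,0,0,0.12,0.16,-0.15,-0.2]

```text
clock: 8.18
tcp_pos: [0.4681, 0.2056, 0.3515]
ee_rot: [0.671, 3.069, 0.003]
force: [0.7, -0.3, 0.0]
opening: 0.597
grasp_force: 0.0
```

```bash
python3 - <<'E'
from h import *
a,b=[cv2.cvtColor(camera(n),cv2.COLOR_RGB2BGR) for n in("scene","top")]
s=state();print(s['clock'],s['tcp_pos'],s['force'],s['opening'])
f=lambda im,x,y:cv2.resize(im[y:y+100,x:x+66],(264,400),interpolation=cv2.INTER_CUBIC)
cv2.imwrite("pics/c4.png",np.hstack([f(a,275,205),f(b,280,175),f(a,165,150)]))
E
```

```text
8.2833 [0.46940624 0.20181924 0.35066435] [ 0.60232635 -0.2941386   0.39965813] 0.5990107956341049
```

View pics/c4.png

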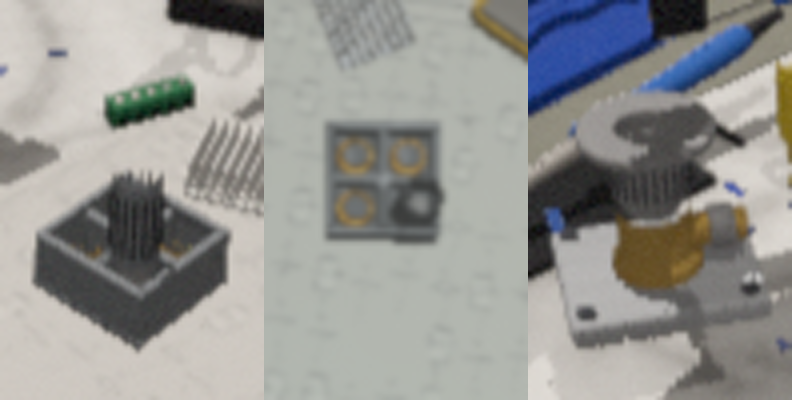

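The plug stands upright in the empty cell, at crop (137,220) in the scene view and (415,203) in the top view. The sleeve is up, with its collar at (645,130), and the arm is clear.

```bash
python3 -c "
from cell import *
print(hand_in())"
```

```text
the job is handed in; nothing more can be done
None
```

The job is handed in: the plug is out of the larger outlet and stands tail down on the floor of the empty cell, the sleeve looks fully up in the last picture, and the arm is clear of everything (about 8 s used; no verdict was returned).

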